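Muddler into the travel tray, keeper bar shut

TASK

Pack the wooden muddler for the road: take it out of the steel pan, lay it right down in the long white cradle of the tool tray, and then swing the keeper bar shut over it until it snaps home in its roller catch. Set the muddler down gently, lowering it all the way before you let go, and leave everything else where it stands.

Things in the scene. Friction and masses are not known exactly. Their poses are not given: they have to be found in the camera images.
- muddler: the wooden muddler, a round bar 194 mm long, 55 to 135 g, length along its own y: 32 mm thick at its +y end, tapering to 24 mm at the other (28 in the middle); origin 16 mm under the middle of its axis at the start. It lies along the middle of the pan, up to 22 mm off centre. The two spice pots stand within 11 mm of its middle, so fingers go in only past them
- muddler_mid (a point): the middle of the muddler, on its axis; axes of the muddler. Fingers can take it near the end beside the packet: there 40 to 95 mm of it stand out past the pots, with about 24 mm free beside it on the packet's side and 60 mm on the other. The other end is blocked by the jigger
- tray: the tool tray, fixed, folded steel, 250 mm (x) by 190 mm (y), 14 mm rim, floor 3 mm thick; origin in the middle of its underside. The muddler's cradle runs along x at y = +8 mm: two white U-shaped blocks at x = -110 to -34 and +34 to +110 mm. A steel bar spoon, fixed, lies in rests at y = -46 mm, 48 mm high. The catch housing at the middle of the +y edge is 73 mm high
- cradle_mid (a point): where muddler_mid is when the muddler is fully down (within 3 mm), either way round: 34 mm above the table; tray's axes. Trough floor 18 mm, walls to 54 mm high, 35 mm apart, 42 at the top; 206 mm between end walls. Fingers do not fit beside the muddler in the blocks: lay it in by its middle; the 68 mm between the blocks are open to the tray floor
- keeper (a joint): keeper bar's angle (rad): 0 = shut, lying along the tray's +y across the cradle; grows counter-clockwise seen from above, the tip going to the tray's -x end, to a stop at 1.65. Stays where left (0.3 N at the knob). At 0.13 its tip meets the spring roller of the catch; about 8 N at the knob pushes it past; below 0.05 the roller pulls it to 0, a hard stop, and holds it
- keeper_pivot (a point): the upright axis of the keeper bar, at x 0, y -70 mm of the tray, 64 mm above the table; axes of the tray. The bar, 14 mm wide, 138 mm from axis to tip, lies 56 to 64 mm high: it passes 6 mm over a muddler that is fully down and is blocked by one that is not. Below about 1.2 rad it hangs over the cradle, in the way of laying the muddler in
- keeper_knob (a point): the middle of the black knob on the keeper bar, an upright cylinder 18 mm thick from 66 to 96 mm above the table, 112 mm from the pivot; its middle is 82 mm above the table
- pan: the steel pan, fixed, outside 284 mm (x) by 190 mm (y) over the rim and 62 mm high; inside 262 by 164 mm, floor 3 mm thick; origin in the middle of its underside. The muddler lies along its x axis
- spice_pot_1: a small glass pot with a steel lid, 58 mm across, 61 mm high; stands in the pan; origin in the middle of its underside, z up, at the middle of one side of the muddler
- spice_pot_2: a second small glass pot with a steel lid, 58 mm across, 61 mm high; stands in the pan; origin in the middle of its underside, z up, at the middle of the other side
- jigger: a double-ended steel jigger, 46 mm across, 77 mm high; stands in the pan; origin in the middle of its underside, z up, 15 mm beside one end of the muddler, which fingers therefore cannot take
- packet: a flat foil packet 92 mm long (its y axis), 25 mm wide, 14 mm high, lying along the wall of the pan beside the end of the muddler that can be taken; origin in the middle of its underside
- spice_shaker: a glass shaker with a chromed cap, 44 mm across, 72 mm high, on the table behind the gap between tray and pan; origin in the middle of its underside
- shot_glass: a shot glass, 49 mm across, 62 mm high, on the table in front of the gap; origin in the middle of its underside
- jar_hibiscus: a narrow jar with dark pink syrup, 52 mm across, 86 mm high, on the table at one side; origin in the middle of its underside
- red_jar: a low jam jar with a red lid, 69 mm across, 68 mm high, on the table at the other side; origin in the middle of its underside
- jam_jar: a low jam jar with a yellow lid, 70 mm across, 70 mm high, on the table at the back; origin in the middle of its underside

How it is judged:
By the outcome, as a careful person would: the job done as asked, in the order asked, and still so for the second after the job is handed in, with the robot touching nothing.
It also fails if it takes over 72 s, if anything falls off the work surface, if the arm or the gripper's body presses on something with over 40 N, if the wrist force passes 120 N, or if a joint passes its speed limit or range.

ROBOT

A 7-joint arm with a two-finger parallel gripper is mounted at the origin on a cart in front of the work surface, level with it; the furniture and walls round the work are solid. World frame = base frame: x ahead of the robot, y to its left, z up, the work surface at z = 0. Lengths are in m, angles in rad, forces in N, time in s.
With the tool pointing down it reaches from about 0.425 to 0.875 m from the base axis. Payload 4.7 kg.
Tool frame: the origin (TCP) lies midway between the tips of the shut fingers; the grasp point (between the pads) lies 19 mm behind it; z points along the fingers, y is the line along which they close (so a half turn about z gives the same grasp; the last joint's range is limited). The gripper opens to 87 mm and grips with 3 to 60 N. Pads are 19 mm wide; open, the fingers measure 117 mm over their backs; the gripper's body (75 mm by 190 mm) begins 51 mm behind the grasp point.
Start: joints at [1.325, 0.321, -0.07, 1.45, 0.023, 1.371, -0.057], TCP at [0.167, -0.628, 0.223] pointing down, gripper open.
Joint ranges: [-2.86, 2.86], [-0.3, 2.09], [-1.38, 1.24], [0.06, 2.45], [-1.56, 4.7], [0.09, 2.05], [-2.69, 2.69]. Speed limits (rad/s): [2.57, 2.57, 3.14, 3.14, 3.14, 3.14, 3.14].

INTERFACE

Orientations are given as a rotation vector (axis times angle).
In Python, from bench import ctrl, viewer, workorder, probe_bus gives the robot as it stands (ctrl), with the cameras (viewer), the job (workorder) and the readings (probe_bus).
- The arm moves only by the tool send_path, called after ">>>" as name(argument=value, ...) on one line, values as JSON. Schema: {"type":"object","properties":{"rows":{"type":"array","items":{"type":"object","properties":{"d":{"type":"array","items":{"type":"number"},"minItems":3,"maxItems":3},"spin":{"type":"number"},"jaw":{"type":"number"}},"additionalProperties":false,"required":["jaw"]},"minItems":1,"maxItems":20},"grip_n":{"type":"number"},"only":{"type":"string"},"quiet":{"type":"boolean"},"lines":{"type":"string"}},"required":["rows"],"additionalProperties":false}. rows is a list of rows, 1 to 20 of them, each an object with the fields d (a list: dx, dy, dz in a scale on which 1.0 is 0.5 m), spin (a turn about the tool's z in a scale on which 1.0 is 2 rad), jaw (the opening from 0.0 (shut) to 1.0 (fully open)); a field left out counts as zero (the opening has to be given); each row is the pose to reach, as a shift and turn from the pose commanded when the call began, along the tool's axes at that moment; what a row does not reach only later rows make up. A row lasts 1/10 s, in which the tool goes at most 0.05 m and 0.15 rad, less where a joint would pass 70% of its speed; a pose out of reach is approached as far as the arm can. The fingers move at their own pace and stop on an object; grip_n is the grip in N (left out, the last holds). Time passes only in rows, so rows that do not move let the fingers close. The tool returns the time, the measured TCP pose, the force, the opening and the grip force at its end. only (a regular expression) keeps the lines of the reply that match it, lines (a string "A,B") keeps lines A to B, and quiet returns only ok. Shift and turn numbers lie between -1 and 1, and a call with a number outside is refused. Input that does not fit is refused with a message, and nothing moves.
- probe_bus.get_state(): the state, without advancing time (a new reading comes with each control period).
- viewer.get_image(name): name is "side" or "top"; returns the picture (384x512x3 uint8, red, green, blue); there is no depth.
- viewer.camera_model(name): a dict with "vertical_fov" (degrees; the focal length in pixels is half the picture's height over the tangent of half this angle, whatever the lens; pixels are square), "cx", "cy" (the principal point, pixels), "k1" (the pictures are not rectified: a ray, as slopes to the right and down, at radius r is drawn at 1 + k1 r^2 times it, then the intrinsics apply), "rvec" (rotation vector, rad) and "tvec" (3), from world to camera coordinates, as OpenCV has them. Camera axes: x right, y down, z forward; pixel columns grow to the right and rows downward; lengths in m; the calibration is good to about 2 mm. A picture is of the moment at which its call begins. camera_model takes no time and is no camera call.
- workorder.close_job(): hands the job in; it is judged then, once.
The state is a dict: "time": time; "joint_positions": joint angles; "qd": joint speeds; "joint_torque": joint torques, N m; "position": TCP position; "tool_rot": TCP orientation; "ft_force": force on the tool from outside, world axes, zero at the start; "torque": the same for the moment, N m; "grip_width": opening from 0.0 (shut) to 1.0 (fully open); "grip_force": force on a finger pad.
Only numpy, scipy, OpenCV 4.12 (cv2) and the standard library are available. Lean on these libraries where they do the work, as an engineer would, in place of code of your own. Each camera call takes 0.05 s, during which the arm holds its last target. There are 200 camera calls.

## Working session

There is one attempt and no reset: what is moved stays moved. The work goes in short steps, Python scripts to look and compute and a tool call to move; the robot and the scene stay as the last step left them, time stands still between calls to the robot, and variables do not carry over. Pictures are saved under pics/ and viewed, at most 10 in all, crops included, and the job is handed in when it is done.

```bash
ls; mkdir -p pics; cat > h.py <<'E'
import numpy as np, cv2
from bench import ctrl, viewer, workorder, probe_bus
from scipy.spatial.transform import Rotation as R
def cam(n):
    m=viewer.camera_model(n); f=192/np.tan(np.radians(m["vertical_fov"])/2)
    K=np.array([[f,0,m["cx"]],[0,f,m["cy"]],[0,0,1]]); return K,np.array([m["k1"],0,0,0.]),np.array(m["rvec"]),np.array(m["tvec"])
def ray(n,uv):
    K,d,r,t=cam(n); p=cv2.undistortPoints(np.array(uv,float).reshape(-1,1,2),K,d)[:,0]
    M=R.from_rotvec(r).as_matrix(); return -M.T@t, np.c_[p,np.ones(len(p))]@M
def onz(n,uv,z):
    c,v=ray(n,uv); return c+v*((z-c[2])/v[:,2])[:,None]
def proj(n,X):
    K,d,r,t=cam(n); return cv2.projectPoints(np.array(X,float).reshape(-1,1,3),r,t,K,d)[0][:,0]
def two(u1,u2):
    a,v=ray("top",u1);b,w=ray("side",u2);v=v[0]/np.linalg.norm(v[0]);w=w[0]/np.linalg.norm(w[0])
    s=np.linalg.lstsq(np.c_[v,-w],b-a,rcond=None)[0];p=a+s[0]*v;q=b+s[1]*w;return (p+q)/2,np.linalg.norm(p-q)
def tool():
    s=probe_bus.get_state(); return np.array(s["position"]),R.from_rotvec(s["tool_rot"]).as_matrix(),s
def delta(target,yaw_y=None):
    p,M,s=tool(); print("d",np.round(M.T@(np.array(target)-p),4)); print(np.round(M,3).tolist())
def save(n,f,crop=None,sc=1):
    im=viewer.get_image(n)
    if f: 
        o=im if crop is None else im[crop[1]:crop[3],crop[0]:crop[2]]
        cv2.imwrite("pics/"+f,cv2.resize(o[:,:,::-1],None,fx=sc,fy=sc,interpolation=cv2.INTER_CUBIC))
    return im
E
python3 - <<'E'
from h import *
for n in("top","side"):
    im=save(n,n+"0.png",None,1.5); np.save(n+"0.npy",im); print(n,cam(n)[0][0,0],cam(n)[1][0],ray(n,[[256,192]]))
p,M,s=tool();print(p,M,s["grip_width"],s["ft_force"])
E
```

```text
bench.py
pics
top 347.53418959284784 0.0052357656574271595 (array([ 0.50134345, -0.00583599,  1.19263435]), array([[ 0.08503076,  0.0072941 , -0.99641364]]))
side 469.12632240946164 -0.16677443211038484 (array([0.21114657, 1.68651836, 0.72166497]), array([[ 0.21335359, -0.90946249, -0.35701784]]))
[ 0.16675172 -0.62772905  0.22155241] [[ 9.66458140e-01  2.56823569e-01 -5.64504687e-04]
 [ 2.56824163e-01 -9.66456702e-01  1.67125422e-03]
 [-1.16351864e-04 -1.76017569e-03 -9.99998444e-01]] 0.9997055331342878 [ 0.65072245  0.55599686 -0.52199872]
```

View pics/top0.png

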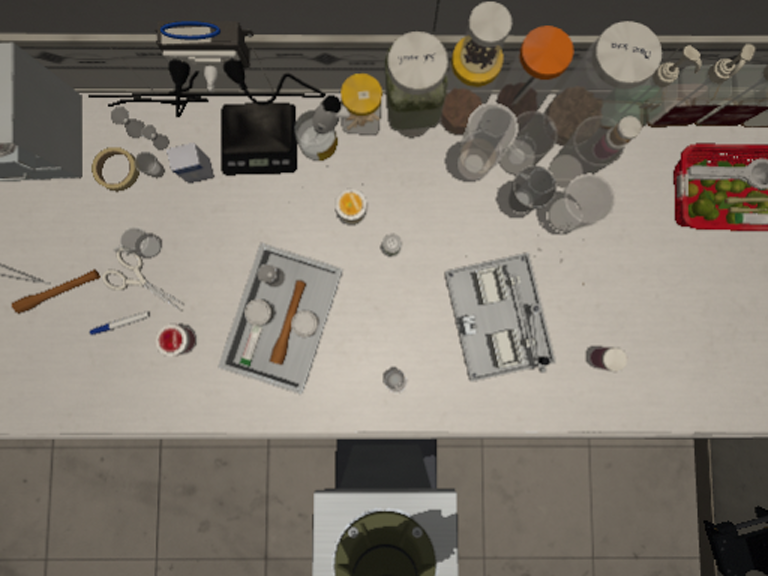

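View pics/side0.png

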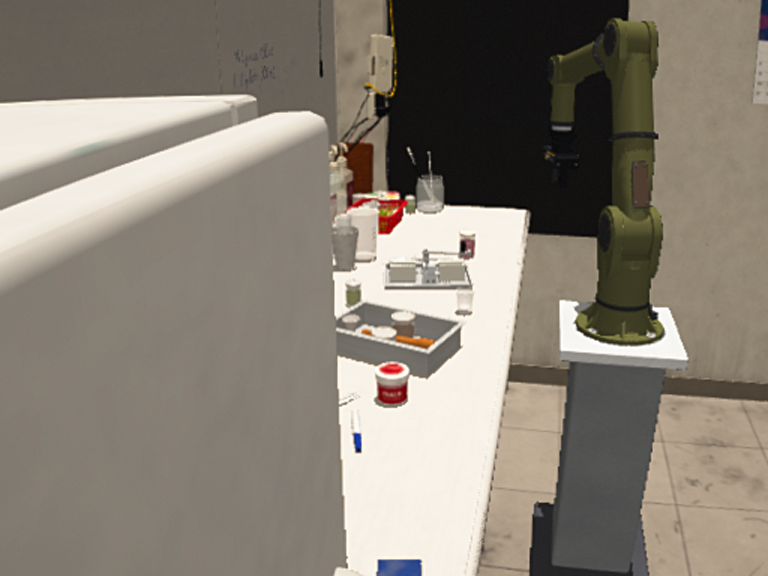

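The top view shows the pan at (280,318) and the tray at (498,318), in 1.5x pixels. In the side view the tray and its catch are at (428,270). I'll zoom in on both.

```bash
python3 - <<'E'
from h import *
t=np.load("top0.npy")
a=t[158:266,142:232];b=t[158:266,290:380]
o=np.hstack([cv2.resize(x[:,:,::-1],None,fx=4.4,fy=4.4,interpolation=cv2.INTER_CUBIC) for x in(a,b)]);cv2.imwrite("pics/z.png",o);print(o.shape)
E
```

```text
(475, 792, 3)
```

View pics/z.png

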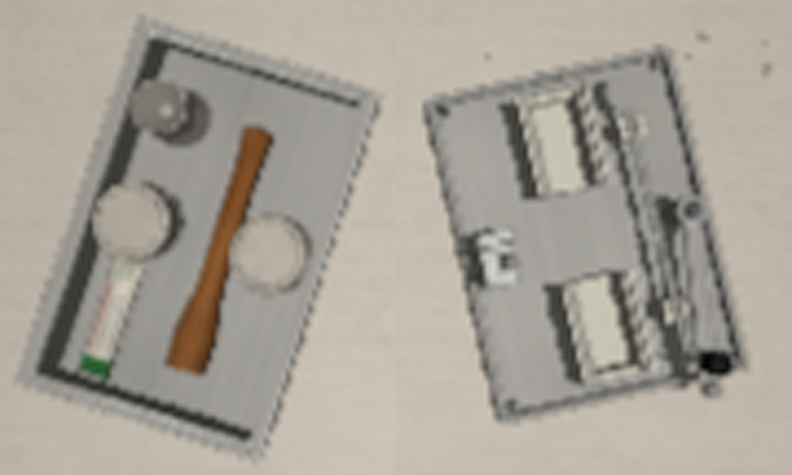

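In the zoom, the muddler runs from crop (257,130) to its thick end at (187,370), beside the packet. The tray's catch is at (490,258), the keeper pivot at (693,210) and the knob at (713,362). The keeper looks open at about 1.47 rad. Next I'll measure these.

```bash
python3 - <<'E'
from h import *
im=np.load("top0.npy")
hsv=cv2.cvtColor(im,cv2.COLOR_RGB2HSV); I=im.astype(int)
rb=I[:,:,0]-I[:,:,2]
# muddler
m=((rb>50)&(hsv[:,:,1]>110)).astype(np.uint8); m[:,:142]=0;m[:,232:]=0;m[:158]=0;m[266:]=0
n,l,st,ce=cv2.connectedComponentsWithStats(m); k=1+np.argmax(st[1:,4]); ys,xs=np.nonzero(l==k)
print("muddler px",st[k],ce[k])
P=onz("top",np.c_[xs,ys],0.019)[:,:2]; c=P.mean(0); u=np.linalg.svd(P-c,full_matrices=False)[2][0]
u=u*np.sign(-u[0]); s=(P-c)@u; v=np.array([-u[1],u[0]]); w=(P-c)@v
print("axis to thick end",u,"ends",s.min(),s.max(),"c",c)
for a in np.arange(-.1,.1,.015):
    k=(s>=a)&(s<a+.015)
    if k.any(): print(round(a+.0075,3),k.sum(),np.round([w[k].min()*1e3,w[k].max()*1e3,w[k].mean()*1e3],1))
# tray & pan by gray mask
for nm,(x0,x1,y0,y1),z in(("tray",(292,376,164,258),.014),("pan",(142,232,158,266),.062)):
    sub=np.zeros(im.shape[:2],np.uint8); g=(rb<14).astype(np.uint8); sub[y0:y1,x0:x1]=g[y0:y1,x0:x1]
    n,l,st,ce=cv2.connectedComponentsWithStats(sub); k=1+np.argmax(st[1:,4]); q=(l==k).astype(np.uint8)
    h=cv2.convexHull(np.argwhere(q)[:,::-1].astype(np.int32))[:,0]
    Q=onz("top",h,z)[:,:2].astype(np.float32); r=cv2.minAreaRect(Q*1000); print(nm,r,cv2.boxPoints(r).tolist())
E
```

```text
muddler px [180 187  23  56 318] [191.12578616 217.08805031]
axis to thick end [-0.95881868  0.2840189 ] ends -0.10441931466356094 0.08499641758959899 c [0.51706613 0.2209709 ]
-0.092 24 [-9.4  8.9  0.1]
-0.078 22 [-7.5  8.7  0.3]
-0.062 21 [-7.8  8.2  0.2]
-0.048 23 [-7.1  8.   0.6]
-0.033 19 [-7.3  6.6 -0.2]
-0.018 17 [-7.8  4.2 -1.9]
-0.003 21 [-8.   8.  -0.4]
0.012 24 [-8.4  8.8 -0.2]
0.027 25 [-8.5  9.5  0.4]
0.042 30 [-11.   11.3   0.1]
0.057 37 [-13.4  14.3   0.4]
0.072 37 [-12.5  13.1  -0. ]
0.088 11 [-12.7  11.7  -0.4]
tray ((532.0072631835938, -258.05267333984375), (268.98681640625, 197.8135986328125), 12.644229888916016) [[379.1252136230469, -190.9846954345703], [422.4259033203125, -384.0009460449219], [684.8892822265625, -325.12066650390625], [641.588623046875, -132.10440063476562]]
pan ((534.8117065429688, 226.37391662597656), (191.30381774902344, 284.9755554199219), 72.27452087402344) [[369.9665222167969, 178.6443328857422], [641.4131469726562, 91.88160705566406], [699.6568603515625, 274.103515625], [428.21026611328125, 360.8662109375]]
```

```bash
python3 - <<'E'
from h import *
im=np.load("top0.npy"); I=im.astype(int); rb=I[:,:,0]-I[:,:,2]
sub=np.zeros(im.shape[:2],np.uint8); sub[160:262,288:380]=(rb<14)[160:262,288:380]
n,l,st,ce=cv2.connectedComponentsWithStats(sub); q=l==1+np.argmax(st[1:,4])
# knob
kb=(I.sum(2)<110); kb[:, :345]=0; kb[:225]=0;kb[258:]=0;kb[:,375:]=0
ys,xs=np.nonzero(kb); print("knob px",len(xs),xs.mean(),ys.mean(),xs.min(),xs.max(),ys.min(),ys.max()); kz=onz("top",[[xs.mean(),ys.mean()]],.09)[0];print("knob",kz)
th=np.radians(12.6)
ex=np.array([np.cos(th),np.sin(-th)]) ; print("init")
ex=np.array([262.46,-58.88]);ex/=np.linalg.norm(ex); ey=np.array([-ex[1],ex[0]])
# boundary pixel edge points (subpixel half offset outward), world at z=.014
cnt=max(cv2.findContours(q.astype(np.uint8),cv2.RETR_EXTERNAL,cv2.CHAIN_APPROX_NONE)[0],key=len)[:,0]
W=onz("top",cnt,.014)[:,:2]; 
c0=np.array([.535,-.258])
for it in range(2):
    d=W-c0; a=d@ex;b=d@ey; res={}
    for nm,sel in(("+y",(b>.08)&(abs(a)<.105)),("-y",(b<-.08)&(a>-.05)&(a<.105)),("+x",(a>.1)&(abs(b)<.08)),("-x",(a<-.1)&(b>-.03)&(b<.08))):
        L=cv2.fitLine(W[sel].astype(np.float32),cv2.DIST_HUBER,0,1e-4,1e-4).ravel(); res[nm]=(L,sel.sum())
        t=np.array(L[:2]); t*=np.sign(t@(ex if 'y' in nm else ey)); 
        ang=np.degrees(np.arctan2(t[1],t[0]))-(0 if 'y' in nm else 90)
        print(nm,sel.sum(),"ang",round(float(ang),2),"off",np.round((L[2:]-c0)@(ey if 'y' in nm else ex)*1e3,1))
print(ex,np.degrees(np.arctan2(ex[1],ex[0])))
# cream troughs
g=(I.sum(2)>560)&(rb>12)&(rb<45);g2=np.zeros_like(sub);g2[178:250,316:352]=g[178:250,316:352]
n,l,st,ce=cv2.connectedComponentsWithStats(g2)
for k in range(1,n):
    if st[k,4]>60: print("block",st[k],ce[k],onz("top",[ce[k]],.018)[0])
E
```

```text
knob px 26 361.96153846153845 240.07692307692307 359 365 238 242
knob [ 0.44338637 -0.33145783  0.09      ]
init
+y 62 ang 9.97 off 109.0
-y 33 ang 12.57 off -98.7
+x 53 ang 6.99 off 141.4
-x 38 ang -14.23 off -131.2
+y 62 ang 9.97 off 109.0
-y 33 ang 12.57 off -98.7
+x 53 ang 6.99 off 141.4
-x 38 ang -14.23 off -131.2
[ 0.9757477  -0.21889821] -12.644327895198334
block [322 182  10  19 114] [326.69298246 191.11403509] [ 0.60451852 -0.23721742  0.018     ]
block [332 221  10  20 118] [336.42372881 230.83050847] [ 0.47047224 -0.26764161  0.018     ]
```

```bash
python3 - <<'E'
from h import *
im=np.load("top0.npy"); I=im.astype(int); rb=I[:,:,0]-I[:,:,2]
sub=np.zeros(im.shape[:2],np.uint8); sub[160:262,288:380]=(rb<14)[160:262,288:380]
n,l,st,ce=cv2.connectedComponentsWithStats(sub); q=l==1+np.argmax(st[1:,4])
cnt=max(cv2.findContours(q.astype(np.uint8),cv2.RETR_EXTERNAL,cv2.CHAIN_APPROX_NONE)[0],key=len)[:,0]
W=onz("top",cnt,.014)[:,:2]; c0=np.array([.535,-.258]); th=np.radians(12.7)
for it in range(3):
    ex=np.array([np.cos(th),np.sin(th)]);ey=np.array([-ex[1],ex[0]]); d=W-c0; a=d@ex;b=d@ey; off={};A=[]
    for nm,sel in(("+y",(b>.08)&(abs(a)<.105)),("-y",(b<-.08)&(a>-.05)&(a<.105)),("+x",(a>.1)&(abs(b)<.08)),("-x",(a<-.1)&(b>-.03)&(b<.08))):
        L=cv2.fitLine(W[sel].astype(np.float32),cv2.DIST_HUBER,0,1e-4,1e-4).ravel()
        t=L[:2]*np.sign(L[:2]@(ex if 'y' in nm else ey)); ang=np.degrees(np.arctan2(t[1],t[0]))-(0 if 'y' in nm else 90)
        off[nm]=(L[2:]-c0)@(ey if 'y' in nm else ex); A.append(ang); print(nm,sel.sum(),round(float(ang),2),round(off[nm]*1e3,1))
    th=np.radians(np.average(A,weights=[3,1.5,2,1])); c0=c0+ex*(off["+x"]+off["-x"])/2+ey*(off["+y"]+off["-y"])/2
    print(np.degrees(th),c0, "size",off["+x"]-off["-x"],off["+y"]-off["-y"])
ex=np.array([np.cos(th),np.sin(th)]);ey=np.array([-ex[1],ex[0]])
T=lambda x,y,z:np.r_[c0+x*ex+y*ey,z]
print("cradle",T(0,.008,.034),"pivot",T(0,-.07,.064))
k=np.array([.4434,-.3315])-T(0,-.07,0)[:2]; print("knob r",np.hypot(*k),"keeper",np.arctan2(-k@ex,k@ey))
pts=[(1,T(sx*X,.008+sy*.0175,.018)) for X in(.034,.103) for sx in(1,-1) for sy in(1,-1)]+[(2,T(sx*.125,sy*.095,.014)) for sx in(1,-1) for sy in(1,-1)]+[(0,T(0,-.07,.064))]+[(1,T(sx*X,.008+sy*.021,.054)) for X in(.034,.11) for sx in(1,-1) for sy in(1,-1)]
x0,y0=290,158; S=5.5
o=cv2.resize(im[158:266,290:380,::-1],None,fx=S,fy=S,interpolation=cv2.INTER_CUBIC)
for i,(cc,p) in enumerate(pts):
    u=(proj("top",p)[0]+.5-[x0,y0])*S; cv2.circle(o,tuple(int(t) for t in u),3,[(255,0,0),(0,0,255),(0,255,0)][cc] if i<13 else (255,0,255),-1)
cv2.imwrite("pics/tray.png",o)
E
```

```text
+y 61 12.62 97.4
-y 44 12.41 -96.5
+x 45 12.59 129.5
-x 32 12.84 -121.7
12.598720888915429 [ 0.53867093 -0.25671754] size 0.2511939545446132 0.1938551964441002
+y 61 12.6 96.9
-y 44 12.52 -97.0
+x 45 12.59 125.6
-x 32 12.84 -125.6
12.613836661208166 [ 0.53866052 -0.25676539] size 0.25123722540627147 0.19389698359766339
+y 61 12.6 96.9
-y 44 12.52 -97.0
+x 45 12.59 125.6
-x 32 12.84 -125.6
12.613836661208166 [ 0.53866413 -0.2567674 ] size 0.2512308171227016 0.193902646350607
cradle [ 0.5369171  -0.24896049  0.034     ] pivot [ 0.55395065 -0.32507788  0.064     ]
knob r 0.11073703351871574 keeper 1.408670207792878
```

View pics/tray.png

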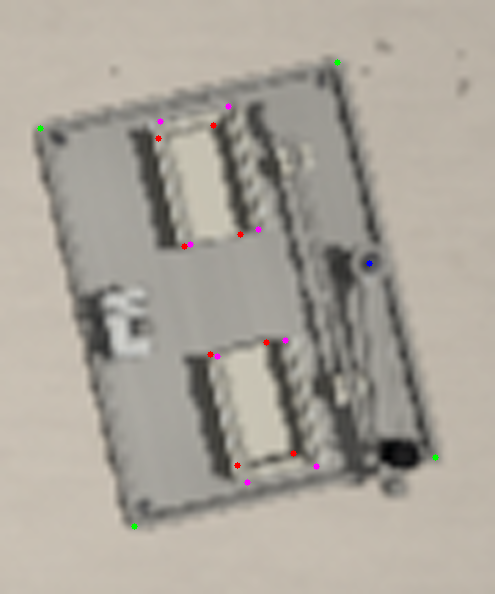

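The tray fits at 251 x 194 mm and the overlay lands on the cradle blocks and the pivot. The keeper is at about 1.41 rad, so it is clear of the cradle. Next I'll move over the muddler's thick end, by way of a point in front so the arm stays in reach.

Careful with the scale: shifts go in shares of 0.5 m and turns go in shares of 2 rad. That gives: 0.43 m / 0.5 = 0.86, -0.33 m / 0.5 = -0.66, 0.3 rad / 2 = 0.15.

>>> send_path(rows=[{"d":[0.2,-0.16,0],"jaw":1},{"d":[0.4,-0.32,0],"jaw":1},{"d":[0.6,-0.48,0],"spin":0.05,"jaw":1},{"d":[0.86,-0.66,0],"spin":0.1,"jaw":1},{"d":[0.86,-0.66,0],"spin":0.15,"jaw":1},{"d":[0.86,-0.66,0],"spin":0.15,"jaw":1},{"d":[0.86,-0.66,0],"spin":0.15,"jaw":1},{"d":[0.86,-0.66,0],"spin":0.15,"jaw":1},{"d":[0.86,-0.66,0],"spin":0.15,"jaw":1},{"d":[0.86,-0.66,0],"spin":0.15,"jaw":1},{"d":[0.86,-0.66,0],"spin":0.15,"jaw":1},{"d":[0.86,-0.66,0],"spin":0.15,"jaw":1}])

```text
time: 1.3
position: [0.5012, -0.1913, 0.2225]
tool_rot: [-3.138, 0.045, -0.003]
ft_force: [0.8, 0.1, -0.7]
grip_width: 1.0
grip_force: 0.0
```

>>> send_path(rows=[{"jaw":0.5}])

```text
time: 1.4
position: [0.4979, -0.1978, 0.2221]
tool_rot: [-3.141, 0.059, 0.002]
ft_force: [0.1, -0.4, 0.0]
grip_width: 0.963
grip_force: 0.0
```

```bash
python3 - <<'E'
from h import *
delta([.4612,.2375,.15])
p,M,s=tool(); print(p,s["joint_positions"])
E
```

```text
d [-0.0528 -0.4336  0.0722]
[[0.999, -0.037, -0.001], [-0.037, -0.999, 0.0], [-0.001, -0.0, -1.0]]
[ 0.49791278 -0.19775176  0.22207703] [ 0.76451435  0.10419673 -0.4651006   1.7209552   0.04826889  1.32870924
 -1.31810043]
```

In the tool's units: -0.434 m / 0.5 = -0.868, -0.4 m / 0.5 = -0.8, 0.251 rad / 2 = 0.1255.

>>> send_path(rows=[{"d":[-0.012,-0.1,0],"spin":0.025,"jaw":0.5},{"d":[-0.024,-0.2,0],"spin":0.05,"jaw":0.5},{"d":[-0.036,-0.3,0],"spin":0.075,"jaw":0.5},{"d":[-0.048,-0.4,0],"spin":0.1,"jaw":0.5},{"d":[-0.06,-0.5,0],"spin":0.125,"jaw":0.5},{"d":[-0.072,-0.6,0.02],"spin":0.125,"jaw":0.5},{"d":[-0.084,-0.7,0.06],"spin":0.125,"jaw":0.5},{"d":[-0.096,-0.8,0.1],"spin":0.1255,"jaw":0.5},{"d":[-0.106,-0.868,0.144],"spin":0.1255,"jaw":0.5},{"d":[-0.106,-0.868,0.144],"spin":0.1255,"jaw":0.5},{"d":[-0.106,-0.868,0.144],"spin":0.1255,"jaw":0.5},{"d":[-0.106,-0.868,0.144],"spin":0.1255,"jaw":0.5}])

```text
time: 2.6
position: [0.4633, 0.2345, 0.1506]
tool_rot: [3.106, -0.461, 0.001]
ft_force: [-0.6, -0.5, 0.2]
grip_width: 0.501
grip_force: 0.0
```

```bash
python3 - <<'E'
from h import *
delta([.4612,.2375,.006])
save("top","grasp_a.png",(120,150,248,278),4)
E
```

```text
d [-0.003  -0.0024  0.1446]
[[0.957, -0.29, 0.0], [-0.29, -0.957, -0.001], [0.001, 0.001, -1.0]]
```

View pics/grasp_a.png

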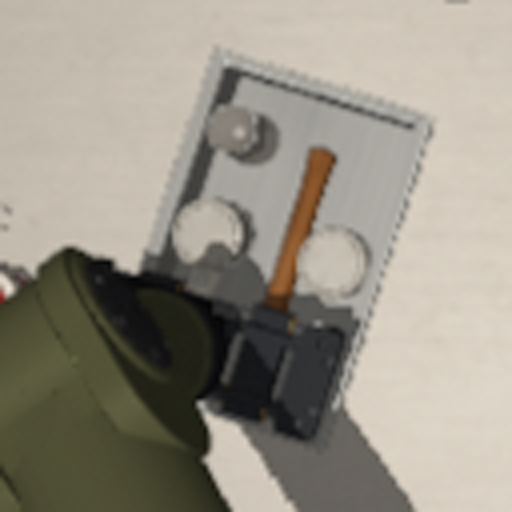

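The picture shows the gripper over the thick end with its fingers astride the muddler, clear of the pots. The last delta is servo lag, so I'll go straight down.

In the tool's units: 0.143 m / 0.5 = 0.286, 0.137 m / 0.5 = 0.274.

>>> send_path(rows=[{"d":[0,0,0.06],"jaw":0.5},{"d":[0,0,0.12],"jaw":0.5},{"d":[0,0,0.18],"jaw":0.5},{"d":[0,0,0.22],"jaw":0.5},{"d":[0,0,0.24],"jaw":0.5},{"d":[0,0,0.26],"jaw":0.5},{"d":[0,0,0.274],"jaw":0.5},{"d":[0,0,0.286],"jaw":0.5},{"d":[0,0,0.286],"jaw":0.5}])

```text
time: 3.55
position: [0.4622, 0.2367, 0.0073]
tool_rot: [3.108, -0.456, -0.0]
ft_force: [-0.1, -0.7, 0.3]
grip_width: 0.496
grip_force: 0.0
```

```bash
python3 - <<'E'
from h import *
delta([.4612,.2375,.006])
E
```

```text
d [-0.0012 -0.0004  0.0013]
[[0.958, -0.287, -0.0], [-0.287, -0.958, -0.0], [-0.0, 0.0, -1.0]]
```

>>> send_path(rows=[{"jaw":0.3},{"jaw":0},{"jaw":0},{"jaw":0},{"jaw":0},{"jaw":0},{"jaw":0},{"jaw":0}], grip_n=50)

```text
time: 4.35
position: [0.4625, 0.2372, 0.0078]
tool_rot: [-3.108, 0.456, -0.001]
ft_force: [-0.5, 0.6, 3.9]
grip_width: 0.341
grip_force: 50.0
```

>>> send_path(rows=[{"d":[0,0,-0.02],"jaw":0},{"d":[0,0,-0.04],"jaw":0},{"d":[0,0,-0.06],"jaw":0},{"d":[0,0,-0.08],"jaw":0},{"d":[0,0,-0.1],"jaw":0},{"d":[0,0,-0.1],"jaw":0}])

```text
time: 4.95
position: [0.4634, 0.2375, 0.0593]
tool_rot: [-3.107, 0.456, -0.005]
ft_force: [-0.0, -0.8, 0.0]
grip_width: 0.339
grip_force: 50.0
```

```bash
python3 - <<'E'
from h import *
print(tool()[2]["torque"]); save("top","lift.png",(120,150,248,278),3)
im=save("side",None); cv2.imwrite("pics/lift.png",np.hstack([cv2.imread("pics/lift.png"),cv2.resize(im[190:254,210:320,::-1],(660,384),interpolation=2)])[:,:1000])
o=cv2.imread("pics/lift.png"); print(o.shape); cv2.imwrite("pics/lift.png",cv2.resize(o,None,fx=.79,fy=.79))
E
```

```text
[ 0.03446976  0.02019112 -0.01830041]
(384, 1000, 3)
```

View pics/lift.png

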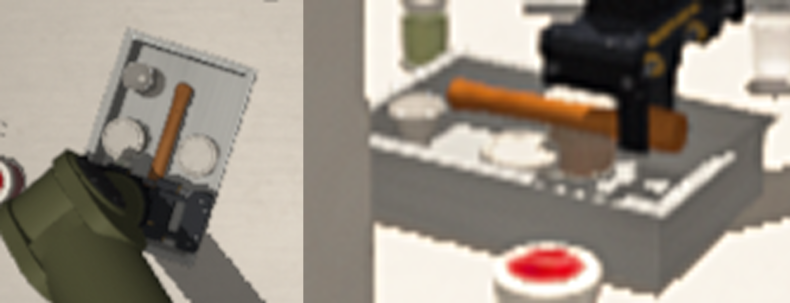

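The muddler is held level at 29.5 mm width and clear of the pan floor. I'll use the empty strip between tray and pan to regrasp it by its middle.

In the tool's units: -0.11 m / 0.5 = -0.22, -0.08 m / 0.5 = -0.16.

>>> send_path(rows=[{"d":[0,0,-0.08],"jaw":0},{"d":[0,0,-0.16],"jaw":0},{"d":[0,0,-0.22],"jaw":0},{"d":[0,0,-0.22],"jaw":0},{"d":[0,0,-0.22],"jaw":0}])

```text
time: 5.55
position: [0.4621, 0.2367, 0.1672]
tool_rot: [3.108, -0.456, 0.0]
ft_force: [-0.6, -0.9, -1.3]
grip_width: 0.341
grip_force: 50.0
```

```bash
python3 - <<'E'
from h import *
print("shaker",onz("top",[[260.7,162]],.07)[0],"shot",onz("top",[[262.7,252.7]],.05)[0])
c=(onz("top",[[260.7,162]],.07)[0]+onz("top",[[262.7,252.7]],.05)[0])/2; a=np.radians(12.6)
t=c[:2]-.067*np.array([np.cos(a),np.sin(a)]); print("mid",c,"tcp",t); delta([*t,.02]); print(tool()[2]["joint_positions"])
E
```

```text
shaker [ 0.69547745 -0.01294093  0.07      ] shot [ 0.40079951 -0.01930858  0.05      ]
mid [ 0.54813848 -0.01612475  0.06      ] tcp [ 0.48275206 -0.03074035]
d [0.0966 0.2501 0.1473]
[[0.958, -0.287, 0.0], [-0.287, -0.958, -0.001], [0.0, 0.001, -1.0]]
[ 0.27257654  0.15045757 -0.85589373  1.82201714  0.12119728  1.22315919
 -2.481509  ]
```

In the tool's units: 0.25 m / 0.5 = 0.5, 0.03 m / 0.5 = 0.06, -0.511 rad / 2 = -0.2555.

>>> send_path(rows=[{"d":[0.03,0.08,0],"spin":-0.04,"jaw":0},{"d":[0.06,0.16,0],"spin":-0.08,"jaw":0},{"d":[0.09,0.24,0],"spin":-0.12,"jaw":0},{"d":[0.12,0.32,0],"spin":-0.16,"jaw":0},{"d":[0.15,0.4,0.04],"spin":-0.2,"jaw":0},{"d":[0.18,0.46,0.12],"spin":-0.25,"jaw":0},{"d":[0.194,0.5,0.2],"spin":-0.2555,"jaw":0},{"d":[0.194,0.5,0.24],"spin":-0.2555,"jaw":0},{"d":[0.194,0.5,0.28],"spin":-0.2555,"jaw":0},{"d":[0.194,0.5,0.28],"spin":-0.2555,"jaw":0},{"d":[0.194,0.5,0.28],"spin":-0.2555,"jaw":0}])

```text
time: 6.65
position: [0.4821, -0.0299, 0.0264]
tool_rot: [-3.121, -0.345, 0.005]
ft_force: [0.6, -0.2, -0.8]
grip_width: 0.342
grip_force: 50.0
```

```bash
python3 - <<'E'
from h import *
delta([.4828,-.0307,.005])
E
```

```text
d [0.0006 0.0009 0.0214]
[[0.976, 0.219, -0.003], [0.219, -0.976, 0.001], [-0.003, -0.002, -1.0]]
```

>>> send_path(rows=[{"d":[0,0,0.012],"jaw":0},{"d":[0,0,0.024],"jaw":0},{"d":[0,0,0.032],"jaw":0},{"d":[0,0,0.036],"jaw":0},{"d":[0,0,0.04],"jaw":0},{"d":[0,0,0.042],"jaw":0},{"d":[0,0,0.042],"jaw":0}])

```text
time: 7.35
position: [0.4833, -0.0304, 0.0065]
tool_rot: [3.123, 0.345, -0.0]
ft_force: [0.2, -0.4, -1.0]
grip_width: 0.34
grip_force: 50.0
```

In the tool's units: 0.0015 m / 0.5 = 0.003, 0.001 m / 0.5 = 0.002.

>>> send_path(rows=[{"d":[0,0,0.002],"jaw":0},{"d":[0,0,0.003],"jaw":0},{"d":[0,0,0.003],"jaw":0}])

```text
time: 7.65
position: [0.4835, -0.0304, 0.0051]
tool_rot: [3.123, 0.344, 0.0]
ft_force: [-0.3, -0.9, -1.1]
grip_width: 0.34
grip_force: 50.0
```

>>> send_path(rows=[{"d":[0,0,0.002],"jaw":0},{"d":[0,0,0.002],"jaw":0},{"d":[0,0,0.002],"jaw":0}])

```text
time: 7.95
position: [0.4836, -0.0304, 0.0047]
tool_rot: [3.122, 0.344, -0.0]
ft_force: [-2.8, 0.1, 6.3]
grip_width: 0.342
grip_force: 50.0
```

In the tool's units: 0.2 m / 0.5 = 0.4, 0.12 m / 0.5 = 0.24.

>>> send_path(rows=[{"jaw":0.45},{"jaw":0.6},{"jaw":0.8},{"jaw":1},{"jaw":1},{"d":[0,0,-0.04],"jaw":1},{"d":[0,0,-0.1],"jaw":1},{"d":[0,0,-0.2],"jaw":1},{"d":[0,0.08,-0.2],"jaw":1},{"d":[0,0.16,-0.2],"jaw":1},{"d":[0,0.24,-0.2],"jaw":1},{"d":[0,0.32,-0.2],"jaw":1},{"d":[0,0.4,-0.2],"jaw":1},{"d":[0,0.4,-0.2],"jaw":1},{"d":[0,0.4,-0.2],"jaw":1}])

```text
time: 9.45
position: [0.5266, -0.2262, 0.1035]
tool_rot: [-3.122, -0.341, 0.001]
ft_force: [0.4, 1.0, -0.9]
grip_width: 0.998
grip_force: 0.0
```

```bash
python3 - <<'E'
from h import *
im=save("top","table.png",(180,140,350,280),4); np.save("top1.npy",im); I=im.astype(int)
hsv=cv2.cvtColor(im,cv2.COLOR_RGB2HSV)
m=((I[:,:,0]-I[:,:,2]>50)&(hsv[:,:,1]>110)).astype(np.uint8); m[:,:225]=0;m[:,330:]=0;m[:150]=0;m[270:]=0
n,l,st,ce=cv2.connectedComponentsWithStats(m); k=1+np.argmax(st[1:,4]); ys,xs=np.nonzero(l==k); print(st[k])
P=onz("top",np.c_[xs,ys],.015)[:,:2]; c=P.mean(0); u=np.linalg.svd(P-c,full_matrices=False)[2][0];u*=np.sign(u[0]); s=(P-c)@u
mid=c+u*(s.min()+s.max())/2; print("len",np.ptp(s),"ang",np.degrees(np.arctan2(u[1],u[0])),"mid",mid)
delta([*mid,.005])
E
```

```text
[252 181  18  55 322]
len 0.18806774660758763 ang 12.550075532710933 mid [ 0.54854757 -0.01121677]
d [ 0.0678 -0.2033  0.0989]
[[0.976, 0.218, -0.001], [0.218, -0.976, 0.001], [-0.0, -0.001, -1.0]]
```

View pics/table.png

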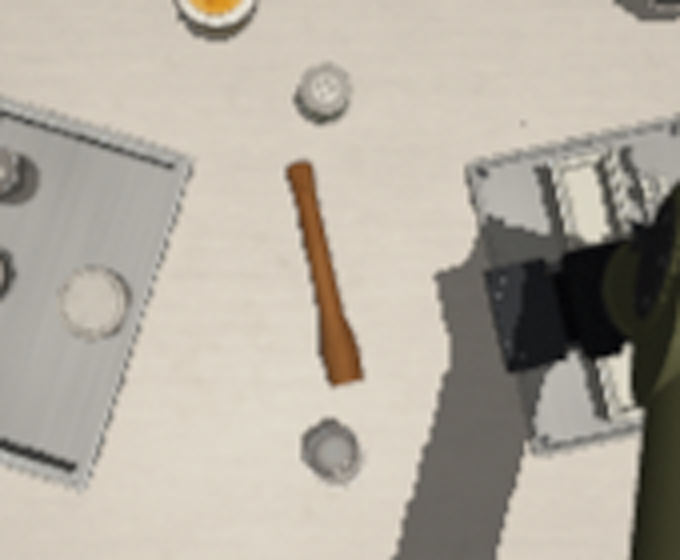

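The muddler lies flat and free at 12.55°, with its middle at (0.5485, -0.011). I'll regrasp it there.

>>> send_path(rows=[{"d":[0.03,-0.08,0],"jaw":1},{"d":[0.06,-0.16,0],"jaw":1},{"d":[0.09,-0.24,0],"jaw":1},{"d":[0.12,-0.32,0],"jaw":1},{"d":[0.136,-0.406,0.04],"jaw":1},{"d":[0.136,-0.406,0.08],"jaw":1},{"d":[0.136,-0.406,0.12],"jaw":1},{"d":[0.136,-0.406,0.14],"jaw":1},{"d":[0.136,-0.406,0.14],"jaw":1},{"d":[0.136,-0.406,0.14],"jaw":1}])

```text
time: 10.5
position: [0.5493, -0.0122, 0.0346]
tool_rot: [3.122, 0.345, 0.001]
ft_force: [0.8, -0.0, 0.2]
grip_width: 0.998
grip_force: 0.0
```

```bash
python3 - <<'E'
from h import *
delta([.5485,-.0125,.004])
E
```

```text
d [-0.0009  0.0001  0.0306]
[[0.976, 0.219, 0.001], [0.219, -0.976, 0.0], [0.001, 0.0, -1.0]]
```

In the tool's units: 0.03 m / 0.5 = 0.06, 0.029 m / 0.5 = 0.058.

>>> send_path(rows=[{"d":[-0.002,0,0.02],"jaw":1},{"d":[-0.002,0,0.04],"jaw":1},{"d":[-0.002,0,0.052],"jaw":1},{"d":[-0.002,0,0.058],"jaw":1},{"d":[-0.002,0,0.06],"jaw":1},{"d":[-0.002,0,0.06],"jaw":1}], grip_n=8)

```text
time: 11.1
position: [0.5481, -0.0128, 0.0039]
tool_rot: [-3.123, -0.345, 0.0]
ft_force: [-0.1, -0.5, 0.6]
grip_width: 0.999
grip_force: 0.0
```

>>> send_path(rows=[{"jaw":0.5},{"jaw":0},{"jaw":0},{"jaw":0},{"jaw":0},{"jaw":0},{"jaw":0}], grip_n=8)

```text
time: 11.8
position: [0.5481, -0.0128, 0.004]
tool_rot: [3.123, 0.345, -0.0]
ft_force: [-0.1, -0.4, -0.1]
grip_width: 0.45
grip_force: 0.0
```

>>> send_path(rows=[{"jaw":0},{"jaw":0},{"jaw":0}], grip_n=35)

```text
time: 12.1
position: [0.5481, -0.0128, 0.004]
tool_rot: [3.123, 0.345, -0.0]
ft_force: [0.6, 0.0, -0.4]
grip_width: 0.311
grip_force: 35.0
```

>>> send_path(rows=[{"d":[0,0,-0.04],"jaw":0},{"d":[0,0,-0.1],"jaw":0},{"d":[0,0,-0.18],"jaw":0},{"d":[0,0,-0.26],"jaw":0},{"d":[0,0,-0.26],"jaw":0},{"d":[0,0,-0.26],"jaw":0}])

```text
time: 12.7
position: [0.5485, -0.013, 0.1347]
tool_rot: [3.122, 0.344, 0.002]
ft_force: [-0.2, 0.3, -1.5]
grip_width: 0.311
grip_force: 35.0
```

```bash
python3 - <<'E'
from h import *
delta([.5369,-.2490,.024])
E
```

```text
d [-0.0629  0.2277  0.1109]
[[0.976, 0.218, 0.002], [0.218, -0.976, -0.001], [0.001, 0.001, -1.0]]
```

In the tool's units: 0.228 m / 0.5 = 0.456, 0.2 m / 0.5 = 0.4.

>>> send_path(rows=[{"d":[-0.03,0.08,0],"jaw":0},{"d":[-0.06,0.16,0],"jaw":0},{"d":[-0.08,0.24,0],"jaw":0},{"d":[-0.1,0.32,0],"jaw":0},{"d":[-0.126,0.4,0],"jaw":0},{"d":[-0.126,0.456,0],"jaw":0},{"d":[-0.126,0.456,0.04],"jaw":0},{"d":[-0.126,0.456,0.08],"jaw":0},{"d":[-0.126,0.456,0.08],"jaw":0},{"d":[-0.126,0.456,0.08],"jaw":0}])

```text
time: 13.7
position: [0.5352, -0.2484, 0.0925]
tool_rot: [-3.121, -0.345, 0.004]
ft_force: [-0.4, -0.9, -0.5]
grip_width: 0.311
grip_force: 35.0
```

```bash
python3 - <<'E'
from h import *
delta([.5369,-.2490,.024]); p=tool()[0]
im=save("top","over.png",(285,155,385,265),5); np.save("top2.npy",im); I=im.astype(int)
hsv=cv2.cvtColor(im,cv2.COLOR_RGB2HSV)
m=((I[:,:,0]-I[:,:,2]>45)&(hsv[:,:,1]>110)).astype(np.uint8); m[:,:290]=0;m[:,380:]=0;m[:150]=0;m[270:]=0
n,l,st,ce=cv2.connectedComponentsWithStats(m); a=np.radians(12.6); ex=np.array([np.cos(a),np.sin(a)]);ey=np.array([-ex[1],ex[0]])
for k in range(1,n):
    if st[k,4]>15:
        ys,xs=np.nonzero(l==k); P=onz("top",np.c_[xs,ys],p[2]+.010)[:,:2]-p[:2]
        print(st[k],"x",P@ex@[[1]] if 0 else (np.round([(P@ex).min(),(P@ex).max(),(P@ey).mean(),(P@ey).min(),(P@ey).max()],4)))
E
```

```text
d [0.0016 0.0011 0.0685]
[[0.976, 0.219, -0.003], [0.219, -0.976, 0.002], [-0.003, -0.002, -1.0]]
[326 181   9  17  89] x [ 0.044   0.0967  0.0012 -0.0087  0.0112]
[336 225  11  17 137] x [-0.0946 -0.046   0.0008 -0.0136  0.0146]
```

View pics/over.png

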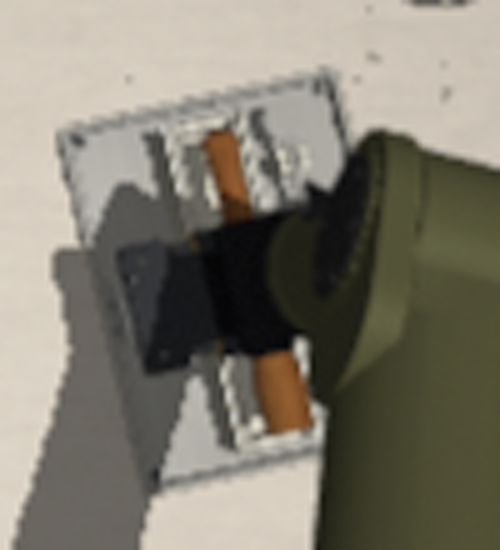

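The picture shows the muddler centred over the troughs, with its ends at +97 and -95 mm about the TCP and about 1 mm of camera bias. I'll lower it slowly while watching the force.

In the tool's units: 0.044 m / 0.5 = 0.088, 0.001 m / 0.5 = 0.002.

>>> send_path(rows=[{"d":[0,0.002,0.03],"jaw":0},{"d":[0,0.002,0.054],"jaw":0},{"d":[0,0.002,0.068],"jaw":0},{"d":[0,0.002,0.078],"jaw":0},{"d":[0,0.002,0.088],"jaw":0},{"d":[0,0.002,0.088],"jaw":0}])

```text
time: 14.35
position: [0.5362, -0.2499, 0.0493]
tool_rot: [-3.122, -0.345, 0.001]
ft_force: [0.8, 0.4, -0.6]
grip_width: 0.309
grip_force: 35.0
```

>>> send_path(rows=[{"d":[0,0,0.008],"jaw":0},{"d":[0,0,0.016],"jaw":0},{"d":[0,0,0.016],"jaw":0}])

```text
time: 14.65
position: [0.5362, -0.25, 0.0415]
tool_rot: [-3.122, -0.344, 0.001]
ft_force: [-0.9, 0.2, -1.9]
grip_width: 0.314
grip_force: 35.0
```

>>> send_path(rows=[{"d":[0,0,0.008],"jaw":0},{"d":[0,0,0.016],"jaw":0},{"d":[0,0,0.016],"jaw":0}])

```text
time: 14.95
position: [0.536, -0.2499, 0.0333]
tool_rot: [-3.122, -0.345, 0.002]
ft_force: [0.4, -0.7, -0.6]
grip_width: 0.31
grip_force: 35.0
```

In the tool's units: 0.006 m / 0.5 = 0.012, 0.003 m / 0.5 = 0.006.

>>> send_path(rows=[{"d":[0,0,0.006],"jaw":0},{"d":[0,0,0.012],"jaw":0},{"d":[0,0,0.012],"jaw":0}])

```text
time: 15.25
position: [0.5362, -0.2499, 0.0275]
tool_rot: [-3.122, -0.345, 0.001]
ft_force: [0.4, 0.4, -0.6]
grip_width: 0.307
grip_force: 35.0
```

>>> send_path(rows=[{"d":[0,0,0.002],"jaw":0},{"d":[0,0,0.004],"jaw":0},{"d":[0,0,0.004],"jaw":0}])

```text
time: 15.55
position: [0.5365, -0.2501, 0.026]
tool_rot: [3.123, 0.345, -0.0]
ft_force: [0.2, 0.9, -1.4]
grip_width: 0.31
grip_force: 35.0
```

>>> send_path(rows=[{"d":[0,0,0.002],"jaw":0},{"d":[0,0,0.002],"jaw":0},{"d":[0,0,0.002],"jaw":0}])

```text
time: 15.85
position: [0.5365, -0.2501, 0.025]
tool_rot: [3.123, 0.345, -0.0]
ft_force: [0.3, -0.1, -1.2]
grip_width: 0.31
grip_force: 35.0
```

In the tool's units: 0.001 m / 0.5 = 0.002.

>>> send_path(rows=[{"d":[0,0,0.002],"jaw":0},{"d":[0,0,0.002],"jaw":0},{"d":[0,0,0.002],"jaw":0}])

```text
time: 16.15
position: [0.5365, -0.25, 0.024]
tool_rot: [3.123, 0.345, -0.0]
ft_force: [-0.1, -0.2, -1.0]
grip_width: 0.311
grip_force: 35.0
```

>>> send_path(rows=[{"d":[0,0,0.002],"jaw":0},{"d":[0,0,0.002],"jaw":0},{"d":[0,0,0.002],"jaw":0}])

```text
time: 16.45
position: [0.5365, -0.2501, 0.023]
tool_rot: [3.123, 0.345, -0.0]
ft_force: [-0.4, 0.3, -1.1]
grip_width: 0.306
grip_force: 35.0
```

In the tool's units: 0.001 m / 0.5 = 0.002.

>>> send_path(rows=[{"d":[0,0,0.002],"jaw":0},{"d":[0,0,0.002],"jaw":0},{"d":[0,0,0.002],"jaw":0}])

```text
time: 16.75
position: [0.5365, -0.2501, 0.022]
tool_rot: [3.123, 0.345, -0.0]
ft_force: [0.0, 0.5, -0.5]
grip_width: 0.313
grip_force: 35.0
```

>>> send_path(rows=[{"d":[0,0,0.001],"jaw":0},{"d":[0,0,0.002],"jaw":0},{"d":[0,0,0.002],"jaw":0}])

```text
time: 17.05
position: [0.5366, -0.2501, 0.0219]
tool_rot: [3.122, 0.345, -0.001]
ft_force: [-2.0, -0.2, 5.2]
grip_width: 0.312
grip_force: 35.0
```

The muddler is fully down: contact came 18 mm above the table contact, which matches the trough floor. I'll open only part way because of the spoon, and then rise.

Careful with the scale: shifts go in shares of 0.5 m and turns go in shares of 2 rad. That gives: -0.14 m / 0.5 = -0.28, -0.1 m / 0.5 = -0.2.

>>> send_path(rows=[{"jaw":0.35},{"jaw":0.42},{"jaw":0.5},{"jaw":0.5},{"jaw":0.5},{"d":[0,0,-0.02],"jaw":0.5},{"d":[0,0,-0.06],"jaw":0.5},{"d":[0,0,-0.12],"jaw":0.5},{"d":[0,0,-0.2],"jaw":0.5},{"d":[0,0,-0.28],"jaw":0.4},{"d":[0,0,-0.28],"jaw":0.4}], grip_n=20)

```text
time: 18.15
position: [0.5405, -0.2513, 0.1685]
tool_rot: [3.116, 0.344, 0.016]
ft_force: [0.1, 0.7, -0.5]
grip_width: 0.427
grip_force: 0.0
```

```bash
python3 - <<'E'
from h import *
a=np.radians(12.6); ex=np.array([np.cos(a),np.sin(a)]);ey=np.array([-ex[1],ex[0]])
c=np.array([.5387,-.2568])-.001*ey; piv=c-.07*ey; print("pivot",piv)
def kn(t,r=.112,side=0): return piv+r*(-np.sin(t)*ex+np.cos(t)*ey)
for t in(1.41,1.2,1,.8,.6,.4,.2,.1,0): print(t,kn(t).round(4))
delta([*kn(1.41),.072])
E
```

```text
pivot [ 0.55418817 -0.32609009]
1.41 [ 0.4424 -0.3327]
1.2 [ 0.4435 -0.3093]
1 [ 0.449  -0.2876]
0.8 [ 0.4588 -0.2675]
0.6 [ 0.4723 -0.2497]
0.4 [ 0.4891 -0.2349]
0.2 [ 0.5085 -0.2238]
0.1 [ 0.519  -0.2198]
0 [ 0.5298 -0.2168]
d [-0.1144  0.0573  0.0959]
[[0.976, 0.218, 0.011], [0.218, -0.976, -0.006], [0.009, 0.008, -1.0]]
```

```bash
python3 - <<'E'
from h import *
p,M,s=tool(); print(np.round(s["joint_positions"],2)); delta([.4428,-.332,.12])
save("top","laid.png",(285,155,385,265),5)
E
```

```text
[ 0.82  0.27 -0.51  1.66  0.14  1.24 -1.07]
d [-0.1134  0.057   0.0479]
[[0.976, 0.218, 0.011], [0.218, -0.976, -0.006], [0.009, 0.008, -1.0]]
```

In the tool's units: -0.11 m / 0.5 = -0.22, -0.06 m / 0.5 = -0.12, -1.87 rad / 2 = -0.935.

>>> send_path(rows=[{"d":[-0.04,0.02,0],"spin":-0.075,"jaw":0.6},{"d":[-0.08,0.04,0],"spin":-0.15,"jaw":0.6},{"d":[-0.12,0.06,0],"spin":-0.225,"jaw":0.6},{"d":[-0.16,0.08,0],"spin":-0.3,"jaw":0.6},{"d":[-0.2,0.1,0],"spin":-0.375,"jaw":0.6},{"d":[-0.22,0.114,0],"spin":-0.45,"jaw":0.6},{"d":[-0.22,0.114,0],"spin":-0.525,"jaw":0.6},{"d":[-0.22,0.114,0],"spin":-0.6,"jaw":0.6},{"d":[-0.22,0.114,0],"spin":-0.675,"jaw":0.6},{"d":[-0.22,0.114,0],"spin":-0.75,"jaw":0.6},{"d":[-0.22,0.114,0],"spin":-0.825,"jaw":0.6},{"d":[-0.22,0.114,0],"spin":-0.9,"jaw":0.6},{"d":[-0.22,0.114,0],"spin":-0.935,"jaw":0.6},{"d":[-0.22,0.114,0],"spin":-0.935,"jaw":0.6},{"d":[-0.22,0.114,0],"spin":-0.935,"jaw":0.6}])

```text
time: 19.7
position: [0.4412, -0.3294, 0.1604]
tool_rot: [-1.579, -2.715, -0.0]
ft_force: [-0.2, -0.4, 0.6]
grip_width: 0.599
grip_force: 0.0
```

```bash
python3 - <<'E'
from h import *
delta([.4428,-.332,.076]); print(np.round(tool()[2]["joint_positions"],2))
E
```

```text
d [-0.0031  0.0001  0.0844]
[[-0.494, 0.869, -0.001], [0.869, 0.494, 0.001], [0.001, -0.0, -1.0]]
[ 1.17  0.2  -0.64  1.76  0.13  1.22  1.01]
```

View pics/laid.png

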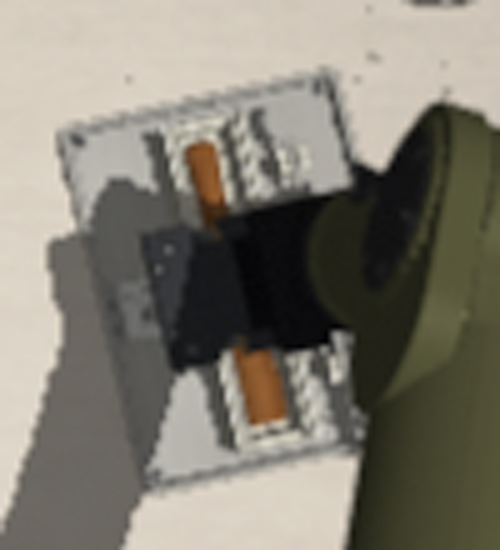

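The picture shows the muddler lying in both troughs. Now I'll grip the knob.

In the tool's units: 0.084 m / 0.5 = 0.168, -0.003 m / 0.5 = -0.006.

>>> send_path(rows=[{"d":[-0.006,0,0.06],"jaw":0.6},{"d":[-0.006,0,0.12],"jaw":0.6},{"d":[-0.006,0,0.15],"jaw":0.6},{"d":[-0.006,0,0.168],"jaw":0.6},{"d":[-0.006,0,0.168],"jaw":0.6},{"d":[-0.006,0,0.168],"jaw":0.6}])

```text
time: 20.3
position: [0.4438, -0.3326, 0.078]
tool_rot: [1.576, 2.716, -0.0]
ft_force: [0.2, -0.2, 0.5]
grip_width: 0.599
grip_force: 0.0
```

>>> send_path(rows=[{"jaw":0.4},{"jaw":0},{"jaw":0},{"jaw":0},{"jaw":0},{"jaw":0},{"jaw":0}], grip_n=30)

```text
time: 21.0
position: [0.4414, -0.3329, 0.077]
tool_rot: [-1.577, -2.714, 0.003]
ft_force: [-5.7, -1.5, 4.0]
grip_width: 0.194
grip_force: 30.0
```

```bash
python3 - <<'E'
from h import *
p,M,s=tool(); piv=np.array([.5542,-.3261]); r=p[:2]-piv; a=np.radians(12.6); ex=np.array([np.cos(a),np.sin(a)]);ey=np.array([-ex[1],ex[0]])
t0=np.arctan2(-r@ex,r@ey); print("r",np.hypot(*r),"t",t0)
for t in(1.3,1.15,1,.85,.7,.55,.4,.3,.25,.2,.15,.1,.05,0,-.02):
    k=piv+.112*(-np.sin(t)*ex+np.cos(t)*ey); k0=piv+.112*(-np.sin(t0)*ex+np.cos(t0)*ey); print(t,(M.T[:2,:2]@(k-k0)).round(4))
E
```

```text
r 0.11301408377864477 t 1.4110807653726607
1.3 [0.0108 0.0061]
1.15 [0.0243 0.0162]
1 [0.036  0.0282]
0.85 [0.0459 0.0417]
0.7 [0.0536 0.0567]
0.55 [0.059  0.0726]
0.4 [0.0619 0.0891]
0.3 [0.0625 0.1003]
0.25 [0.0624 0.1059]
0.2 [0.0619 0.1114]
0.15 [0.0613 0.117 ]
0.1 [0.0603 0.1225]
0.05 [0.0591 0.128 ]
0 [0.0575 0.1334]
-0.02 [0.0569 0.1355]
```

In the tool's units: 0.1 m / 0.5 = 0.2, 0.089 m / 0.5 = 0.178.

>>> send_path(rows=[{"d":[0.022,0.012,0],"jaw":0},{"d":[0.048,0.032,0],"jaw":0},{"d":[0.072,0.056,0],"jaw":0},{"d":[0.092,0.084,0],"jaw":0},{"d":[0.108,0.114,0],"jaw":0},{"d":[0.118,0.146,0],"jaw":0},{"d":[0.124,0.178,0],"jaw":0},{"d":[0.125,0.2,0],"jaw":0},{"d":[0.125,0.2,0],"jaw":0}])

```text
time: 21.9
position: [0.4985, -0.226, 0.0761]
tool_rot: [-1.573, -2.715, -0.002]
ft_force: [-4.1, 3.4, 0.5]
grip_width: 0.197
grip_force: 30.0
```

```bash
cat > k.py <<'E'
from h import *
p,M,s=tool(); piv=np.array([.5542,-.3261]); r=p[:2]-piv; a=np.radians(12.6); ex=np.array([np.cos(a),np.sin(a)]);ey=np.array([-ex[1],ex[0]])
print("r",np.hypot(*r),"t",np.arctan2(-r@ex,r@ey),"F tool",M.T@s["ft_force"])
E
python3 k.py
```

```text
r 0.11459310082220668 t 0.2877486988885572 F tool [ 4.9896368  -1.91799797 -0.43043847]
```

In the tool's units: 0.03 m / 0.5 = 0.06, 0.026 m / 0.5 = 0.052.

>>> send_path(rows=[{"d":[0,0.012,0],"jaw":0},{"d":[-0.002,0.022,0],"jaw":0},{"d":[-0.003,0.034,0],"jaw":0},{"d":[-0.005,0.044,0],"jaw":0},{"d":[-0.006,0.052,0],"jaw":0},{"d":[-0.008,0.06,0],"jaw":0},{"d":[-0.008,0.06,0],"jaw":0}], grip_n=55)

```text
time: 22.6
position: [0.5246, -0.2172, 0.0761]
tool_rot: [-1.579, -2.711, 0.002]
ft_force: [-6.4, 0.7, 0.6]
grip_width: 0.194
grip_force: 55.0
```

```bash
python3 k.py
```

```text
r 0.1128430224449723 t 0.0456487691621256 F tool [ 3.77333066 -5.26633905 -0.61422733]
```

>>> send_path(rows=[{"d":[-0.001,0.004,0],"jaw":0},{"d":[-0.002,0.007,0],"jaw":0},{"d":[-0.002,0.007,0],"jaw":0},{"d":[-0.002,0.007,0],"jaw":0}])

```text
time: 23.0
position: [0.5296, -0.2164, 0.0763]
tool_rot: [-1.578, -2.715, 0.001]
ft_force: [-2.1, -0.1, -5.3]
grip_width: 0.185
grip_force: 55.0
```

```bash
python3 k.py
```

```text
r 0.1124252076634011 t 0.0006529006421859557 F tool [ 0.95178455 -1.83021547  5.30268122]
```

In the tool's units: 0.003 m / 0.5 = 0.006, 0.0015 m / 0.5 = 0.003.

>>> send_path(rows=[{"d":[-0.001,0.003,0],"jaw":0},{"d":[-0.002,0.006,0],"jaw":0},{"d":[-0.002,0.006,0],"jaw":0},{"d":[-0.002,0.006,0],"jaw":0}])

```text
time: 23.4
position: [0.5297, -0.2163, 0.0761]
tool_rot: [-1.576, -2.71, 0.007]
ft_force: [-10.7, -1.3, 0.8]
grip_width: 0.19
grip_force: 55.0
```

```bash
python3 k.py
```

```text
r 0.11246809913580333 t -0.0006476343162394808 F tool [  4.14621137 -10.00522657  -0.72170098]
```

The bar is against the hard stop: 10 N and no further motion at angle 0. I'll relax, release, rise and check.

In the tool's units: -0.16 m / 0.5 = -0.32, -0.12 m / 0.5 = -0.24.

>>> send_path(rows=[{"d":[0.002,-0.007,0],"jaw":0},{"d":[0.002,-0.007,0],"jaw":0},{"d":[0.002,-0.007,0],"jaw":0.3},{"d":[0.002,-0.007,0],"jaw":0.45},{"d":[0.002,-0.007,0],"jaw":0.45},{"d":[0.002,-0.007,0],"jaw":0.45},{"d":[0.002,-0.007,-0.04],"jaw":0.45},{"d":[0.002,-0.007,-0.1],"jaw":0.45},{"d":[0.002,-0.007,-0.2],"jaw":0.45},{"d":[0.002,-0.007,-0.24],"jaw":0.45},{"d":[0.06,-0.08,-0.24],"jaw":0.45},{"d":[0.12,-0.16,-0.24],"jaw":0.45},{"d":[0.18,-0.24,-0.24],"jaw":0.45},{"d":[0.24,-0.32,-0.24],"jaw":0.45},{"d":[0.24,-0.32,-0.24],"jaw":0.45},{"d":[0.24,-0.32,-0.24],"jaw":0.45}])

```text
time: 25.0
position: [0.3353, -0.1912, 0.1981]
tool_rot: [1.576, 2.713, -0.004]
ft_force: [0.4, -0.7, 0.6]
grip_width: 0.448
grip_force: 0.0
```

```bash
python3 - <<'E'
from h import *
im=save("top","end.png",(120,150,390,270),2.9)
im=save("top","end2.png",(285,155,385,265),5)
s=save("side",None)
a=cv2.imread("pics/end2.png"); b=cv2.resize(s[150:210,235:335,::-1],None,fx=3,fy=3,interpolation=2); b=cv2.copyMakeBorder(b,0,a.shape[0]-b.shape[0],0,0,0); cv2.imwrite("pics/end2.png",np.hstack([a,b])); print(tool()[2]["qd"].__class__)
E
```

```text
<class 'numpy.ndarray'>
```

View pics/end2.png

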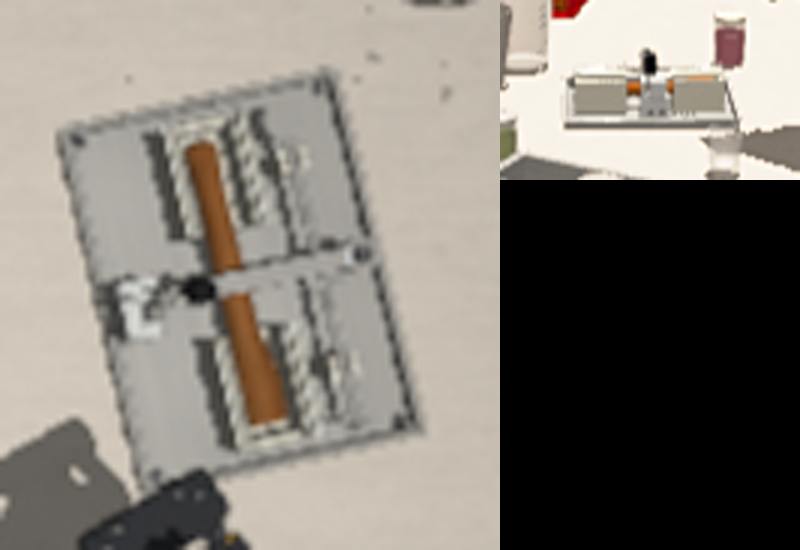

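The muddler lies in both troughs. The bar crosses it square, with the knob at (200,288) and the tip in the catch at (140,305), and the gripper is clear. I'll hand the job in.

```bash
python3 -c "
from bench import ctrl, viewer, workorder, probe_bus
print(workorder.close_job())"
```

```text
the job is handed in; nothing more can be done
None
```

The muddler lies fully down in the cradle, the keeper bar is shut against its stop in the roller catch, and the job was handed in at about 25 s; the hand-in reported no verdict, and I didn't take a final look at the pan and the other items.

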